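# Draw the offcut tray out from under the cutting grate with the draw hook

## Robot

A 6-joint arm with a two-finger parallel gripper is mounted at the origin on the work surface. World frame = base frame: x ahead of the robot, y to its left, z up, the work surface at z = 0. Lengths are in m, angles in rad, forces in N, time in s.
With the tool pointing down it reaches from about 0.225 to 0.875 m from the base axis. Payload 3.4 kg.
Tool frame: the origin (TCP) lies midway between the tips of the shut fingers; the grasp point (between the pads) lies 19 mm behind it (bot.pinch_z is the distance from the TCP to the grasp point, in m); z points along the fingers, y is the direction in which the jaws open and shut (so a half turn about z gives the same grasp; the last joint's range is limited). The gripper opens to 85 mm and grips with 20 to 120 N. Pads are 22 mm wide; open, the fingers measure 114 mm over their backs; the gripper's body (76 mm by 85 mm) begins 54 mm behind the grasp point. The pads swing forward as they close: fully open they stand 13 mm farther back than shut.
Start: joints at [1.206, 0.276, 1.505, -0, 1.361, -0.121], TCP at [0.139, 0.558, 0.231] pointing down, gripper open.
Joint ranges: [-2.89, 2.89], [-0.75, 2.08], [0.22, 2.7], [-1.18, 4.32], [0.11, 2.71], [-2.7, 2.7]. Speed limits (rad/s): [2.57, 2.57, 3.14, 3.14, 3.14, 3.14].

## Interface

Orientations are given as a rotation vector (axis times angle).
In Python, from workcell import bot, kin, viewer gives the robot as it stands. Calls block until the motion is done:
- bot.reach(position, orientation): joint-space move of the TCP to a pose.
- bot.move_straight(position, attitude=None, feed=0.15, guard=None): straight line of the TCP; attitude=None keeps the orientation; feed is the mean speed in m/s. With guard (N) it stops when the force on the tool has changed by that much, and returns True; else False.
- bot.move_joints(angles): joint-space move.
- bot.grip(opening, f_grip=None): finger opening in m; f_grip is the grip in N (None keeps the last); returns when the fingers have stopped.
- bot.hold(seconds).
- kin.inverse_kinematics(position, orientation): joint angles nearest the present ones, or None.
- bot.get_obs(): the state.
- viewer.grab_frame(name): name is "scene" or "top" or "wrist"; returns a dict with "frame" (480x640x3 uint8, red, green, blue), "fovy" (degrees; the focal length in pixels is half the picture's height over the tangent of half this angle, whatever the lens; pixels are square), "cx", "cy" (the principal point, pixels), "T" (4x4, takes a point from camera to world coordinates); the wrist camera has in their place "hand_eye" (4x4, takes a point from camera to tool coordinates, whose origin is the TCP and whose axes are the flange's). Camera axes: x right, y down, z forward; pixel columns grow to the right and rows downward; lengths in m; the calibration is good to about 2 mm. A picture is of the moment at which its call begins: read the wrist's pose just before it. There is no depth.
A pose or a line that the arm cannot do raises bot.MotionError and nothing moves.
- bot.finish_job(): hands the job in, once; it reports no verdict.
The state is a dict: "time": time; "joint_pos": joint angles; "dq": joint speeds; "joint_efforts": joint torques, N m; "position": TCP position; "ee_rot": TCP orientation; "ft_force": force on the tool from outside, world axes, zero at the start; "wrist_torque": the same for the moment, N m; "opening": finger opening in m.
Only numpy, scipy, OpenCV 4.12 (cv2) and the standard library are available. Lean on these libraries where they do the work, as an engineer would, in place of code of your own. Each camera call takes 0.05 s, during which the arm holds its last target. There are 200 camera calls.

## Task

Take the red-handled draw hook from its rest, drop its point into the red ring on the front of the offcut tray under the yellow cutting grate, and ease the tray straight out with it until you feel it come up firmly against its stop, and hold it there a moment. The ring is only tacked on, so never load it hard, and keep the gripper itself off the tray (sharp edges); then unhook, leave the tray out, lay the hook back in its rest, and leave everything else alone.

Things in the scene. Friction and masses are not known exactly. Their poses are not given: they have to be found in the camera images.
- hook: draw hook, 160 g: red grip block 130 long (x), 22 wide (y), 24 high (z); from its +x end an 8 mm steel rod runs on level 70 mm, then turns straight down (the point). Small wire loop at the -x end, 28 mm. Origin: middle of the grip block; +x towards the hook, z up. Lies level in its rest, point hanging down. Balances 10 to 15 mm ahead of the origin.
- hook_tip (a point): ball end of the hook's point, its lowest spot: 135 mm ahead (x) of the grip's middle and 42 mm below it. The point is 8 mm thick.
- rest: hook rest, dark steel, fixed on the left or right: base 130 x 70 x 8; two saddles 8 thick at x = -50 and +50, each a flat seat 24 wide, 55 above the bench, between ears flaring to 44 apart at 75 high. The grip block lies in both, along x, hook towards +x, its middle 67 up and within 6 mm of the rest's. Between the saddles 92 mm of grip are free for fingers. Origin: bench level, middle of the base.
- grate: cutting grate, yellow frame, steel slats: 290 wide (y), 310 deep (x), 115 high, fixed. Origin: bench level, middle of its front; +x points into it, so the tray comes out along -x. It carries the tray's stop, under the slats: two rigid lugs that catch ears at the tray's back, set by hand, so that the tray meets them after some 60 to 105 mm of travel: to be felt.
- tray: bare metal offcut tray on the bench under the grate: 240 deep (x), 190 wide (y), 36 high, 0.4 to 0.9 kg; slides with a drag of a few N between guides with 4 mm play each side. Origin: bench level, middle of its front; +x towards its back, along the grate's x within 1 degree. At the start it stands 6 to 18 mm out. Hook load, pressing or pulling: keep below 20 N (25 spoils the ring).
- ring (a point): centre of the red pull ring, lying level before the tray, 16 mm from the tray's origin on its -x side, 22 above the bench. Inner diameter about 11, outer 21, 5 mm round bar, joined to the tray at its +x side. Open above and below: the point goes straight down into it.
- spray_can: blue spray can standing on the left, 64 diameter, 190 high; leave alone
- water_bottle: clear bottle with red cap standing on the right, 66 diameter, 220 high; leave alone
- jar: amber jar standing on the right near the robot, 76 diameter, 90 high; leave alone
- driver: yellow screwdriver lying left of the grate; leave alone
- hammer: hammer lying on the left; leave alone
- clamp: yellow bar clamp with red handle lying on the right, 360 long; leave alone
- steel_plate: flat steel plate 140 x 80 x 6 lying on the grate's slats; leave alone
Things that resemble listed ones, but are neither listed nor needed, are in the scene too. There is more than one size of the hook; the one meant has the size given above.

How it is judged:
On the way, in this order (a step that is already met when the one before it is completed fails the run):
1. the hook's point is down in the ring (horizontal distance between hook_tip and ring below 0.006 m and z of hook_tip in the frame of tray below 0.018 m), for 0.2 s.
2. the tray is drawn out by the hook and held against its stop (horizontal distance between hook_tip and ring below 0.01 m and x of tray in the frame of grate below -0.072 m and contact force between tray and grate above 1 N and contact force between hook and tray above 0.5 N and linear speed of tray below 0.01 m/s), for 0.1 s.
At the end, for the whole second after the job is handed in: After being held on its stop the tray stays out (front at least 70 mm out of the grate), flat and still; the hook lies still in its rest: grip middle within 15 mm of the rest's, 62 to 72 mm up, within 0.1 rad of its line, tilted under 0.12 rad (x of tray in the frame of grate below -0.07 m and linear speed of each of tray, hook below 0.01 m/s and angle between tray's own z axis and vertical below 0.05 rad and horizontal distance between hook and rest below 0.015 m and z of hook in the frame of rest between 0.062 and 0.072 m and angle between hook's own z axis and vertical below 0.12 rad and angle between the x axis of hook and the x axis of rest, either way round below 0.1 rad); the robot touches nothing.
It fails at once if the hook loads the tray or its ring with more than 25 N (contact force between hook and tray above 25 N).
It fails at once if the gripper or arm touches the tray (contact force between any of the fingers, the arm and tray above 0.5 N).
It fails at once if the tray is lifted or tipped (angle between tray's own z axis and vertical above 0.12 rad).
It fails at once if a bystander is moved more than 30 mm (distance of any of spray_can, water_bottle, jar, driver, hammer, clamp, steel_plate from where it was at the start of the episode above 0.03 m).
It also fails if it takes over 66 s, if anything falls off the work surface, if the arm or the gripper's body presses on something with over 40 N, if the wrist force passes 120 N, or if a joint passes its speed limit or range.

## Working session

There is one attempt and no reset: what is moved stays moved. The work goes in short steps, each a Python script; the robot and the scene stay as the last script left them, time stands still between calls to the robot, and variables do not carry over. Pictures are saved under pics/ and viewed, about 8 in all and at most 12, crops included, and the job is handed in when it is done.

```bash
mkdir -p pics; ls
python3 - <<'E'
from workcell import bot,viewer
import cv2,numpy as np,pickle
d={}
for n in("scene","top"):
    f=viewer.grab_frame(n);d[n]=f
    cv2.imwrite(f"pics/{n}0.png",f["frame"][:,:,::-1]); print(n,f["fovy"],f["cx"],f["cy"],np.round(f["T"],3).tolist())
pickle.dump(d,open("f0.pkl","wb"))
o=bot.get_obs();print(o["time"],o["position"],o["ee_rot"],o["ft_force"],bot.pinch_z)
E
```

```text
pics
scene 53.61379955778717 319.1166494207315 239.40179813975803 [[0.552, 0.715, -0.429, 1.027], [0.834, -0.469, 0.29, -0.387], [0.006, -0.518, -0.856, 1.164], [0.0, 0.0, 0.0, 1.0]]
top 55.37601544084644 316.30784151812645 251.46832839348818 [[-0.014, -0.983, 0.184, 0.286], [-1.0, 0.017, 0.014, -0.048], [-0.017, -0.184, -0.983, 1.304], [0.0, 0.0, 0.0, 1.0]]
0.1 [0.13863275 0.55757461 0.23050301] [-3.81979789e-01 -3.11785790e+00  2.53763489e-03] [-0.85997779 -0.36439643 -0.33754185] 0.0187
```

View pics/top0.png

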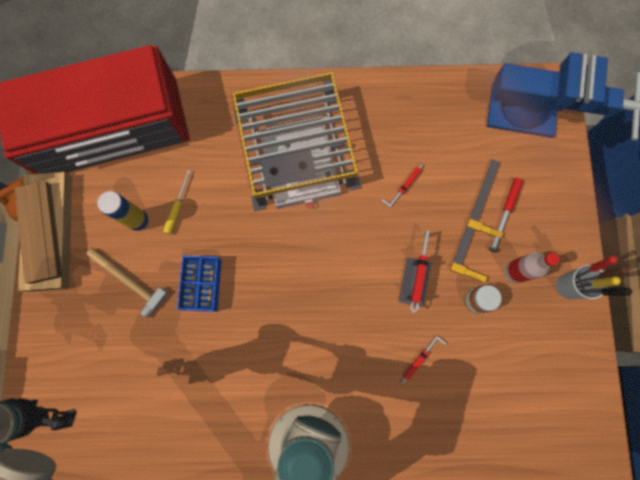

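View pics/scene0.png

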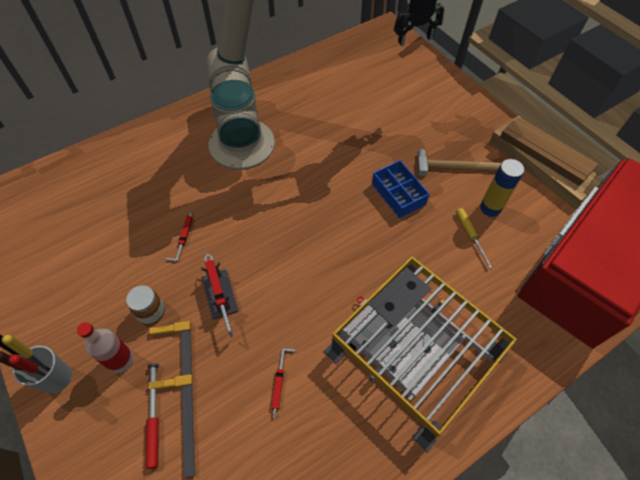

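The top view has three red-handled hooks: one at (405,185) and one at (424,360), both small and lying on the bench, and one at (421,275), larger and lying in the dark rest. The third fits the description. The ring is at about (312,204), in front of the yellow grate. I'll get coarse positions and an enlarged crop to confirm.

```bash
cat > h.py <<'E'
import numpy as np,cv2,pickle
from scipy.spatial.transform import Rotation as R
def ray(f,u,v,T=None):
    T=f["T"] if T is None else T
    fl=f["frame"].shape[0]/2/np.tan(np.radians(f["fovy"])/2)
    return T[:3,3],T[:3,:3]@np.array([(u-f["cx"])/fl,(v-f["cy"])/fl,1])
def onz(f,u,v,z,T=None):
    o,d=ray(f,u,v,T); return o+d*(z-o[2])/d[2]
def tri(a,b):
    A=np.zeros((3,3));B=np.zeros(3)
    for o,d in(a,b):
        d=d/np.linalg.norm(d);P=np.eye(3)-np.outer(d,d);A+=P;B+=P@o
    return np.linalg.solve(A,B)
def red(f,box=None):
    h=cv2.cvtColor(f["frame"],cv2.COLOR_RGB2HSV)
    m=(((h[...,0]<5)|(h[...,0]>172))&(h[...,1]>170)&(h[...,2]>60)).astype(np.uint8)
    if box:
        k=np.zeros_like(m);x0,y0,x1,y1=box;k[y0:y1,x0:x1]=1;m*=k
    return m
def down(yaw):  # tool z down, tool x along yaw (world), y = jaw axis
    c,s=np.cos(yaw),np.sin(yaw)
    return R.from_matrix(np.array([[c,s,0],[s,-c,0],[0,0,-1.]])).as_rotvec()
def wrist():
    from workcell import bot,viewer
    o=bot.get_obs();f=viewer.grab_frame("wrist")
    T=np.eye(4);T[:3,:3]=R.from_rotvec(o["ee_rot"]).as_matrix();T[:3,3]=o["position"]
    f["T"]=T@f["hand_eye"];return f
E
python3 - <<'E'
from h import *
d=pickle.load(open("f0.pkl","rb"));t=d["top"];s=d["scene"]
for f,n,box in((t,"hook",(395,235,445,315)),(s,"hook",(195,250,240,320)),(t,"small1",(385,160,430,210)),(t,"small2",(400,335,450,385)),(t,"ring",(300,195,325,212)),(s,"ring",(345,290,370,312))):
    m=red(f,box);ys,xs=np.nonzero(m);p=np.c_[xs,ys].astype(np.float32)
    (c,wh,a)=cv2.minAreaRect(p); z=.022 if n=="ring" else .079 if n=="hook" else .012
    b=cv2.boxPoints((c,wh,a));
    print(n,len(p),np.round(c,1),onz(f,*p.mean(0),z).round(4),[onz(f,*q,z)[:2].round(3).tolist() for q in b])
for q in((234,93),(333,74),(356,177),(252,196)): print("grate",onz(t,*q,.115).round(3))
print("plate hooktip bend",onz(t,428,233,.067), "loop",onz(t,415,309,.067))
for q in((407,259),(400,301),(424,307),(431,262)):print("rest",onz(t,*q,.008).round(3))
a=cv2.resize(t["frame"][225:320,370:480],None,fx=5,fy=5,interpolation=cv2.INTER_CUBIC)
b=cv2.resize(t["frame"][150:225,225:375],None,fx=5,fy=5,interpolation=cv2.INTER_CUBIC)[:, :]
a=cv2.copyMakeBorder(a[:375],0,0,0,0,0)
cv2.imwrite("pics/crop1.png",cv2.resize(np.hstack([a[:375],b]),(800,int(375*800/1300)))[:,:,::-1])
from workcell import bot,viewer
f=viewer.grab_frame("wrist");print(np.round(f["hand_eye"],3).tolist(),f["fovy"])
E
```

```text
hook 348 [419.5 278.5] [ 0.4321 -0.3047  0.079 ] [[0.379, -0.28], [0.502, -0.31], [0.497, -0.333], [0.375, -0.303]]
hook 368 [215.1 282.8] [ 0.4415 -0.3082  0.079 ] [[0.376, -0.305], [0.382, -0.282], [0.512, -0.312], [0.506, -0.335]]
small1 141 [409.8 179.7] [ 0.7418 -0.3099  0.012 ] [[0.709, -0.274], [0.78, -0.33], [0.77, -0.342], [0.699, -0.286]]
small2 186 [415.8 364.4] [ 0.207  -0.2951  0.012 ] [[0.181, -0.261], [0.25, -0.32], [0.239, -0.333], [0.17, -0.275]]
ring 0 [0. 0.] [nan nan nan] [[1.368, 0.979], [1.368, 0.979], [1.368, 0.979], [1.368, 0.979]]
ring 16 [359.8 298.8] [ 0.6632 -0.0105  0.022 ] [[0.659, -0.019], [0.656, -0.004], [0.669, -0.002], [0.672, -0.017]]
grate [0.971 0.197 0.115]
grate [ 1.023 -0.085  0.115]
grate [ 0.714 -0.142  0.115]
grate [0.665 0.142 0.115]
plate hooktip bend [ 0.56510395 -0.33903941  0.067     ] loop [ 0.35722316 -0.29218394  0.067     ]
rest [ 0.503 -0.289  0.008]
rest [ 0.384 -0.263  0.008]
rest [ 0.366 -0.329  0.008]
rest [ 0.493 -0.356  0.008]
[[0.001, -0.964, -0.267, 0.068], [1.0, 0.0, 0.001, -0.0], [-0.001, -0.267, 0.964, -0.143], [0.0, 0.0, 0.0, 1.0]] 63.66362679218477<stdin>:7: RuntimeWarning: Mean of empty slice.
  ret = um.true_divide(
```

View pics/crop1.png

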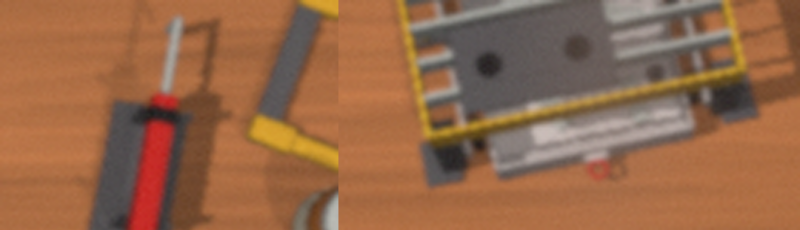

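The crop confirms it: the big hook lies in the dark rest and its grip measures about 130 x 23 mm. The hooks at (405,185) and (424,360) have grips of about 90 mm, so they are too small. The red ring sits at the tray's front. Next I'll take closer looks with the wrist camera over the ring, then over the hook.

Run:
```python
from h import *
from workcell import bot
bot.reach([.42,.25,.30],down(.171))
bot.reach([.655,-.012,.20],down(.171)); bot.hold(.3)
f1=wrist()
bot.reach([.46,-.2,.28],down(-.1))
bot.reach([.445,-.308,.24],down(-.24)); bot.hold(.3)
f2=wrist(); pickle.dump((f1,f2),open("f1.pkl","wb"))
for i,f in((1,f1),(2,f2)):
    m=red(f);n,l,st,c=cv2.connectedComponentsWithStats(m)
    for k in range(1,n):
        if st[k,4]>60: print(i,st[k],c[k].round(1))
    cv2.imwrite(f"pics/w{i}.png",f["frame"][:,:,::-1])
print(bot.get_obs()["time"])
cv2.imwrite("pics/w12.png",np.hstack([cv2.resize(f["frame"],(400,300),interpolation=cv2.INTER_AREA) for f in(f1,f2)])[:,:,::-1])
```

```text
1 [309 192  24  22 272] [320.7 201.9]
1 [619 195  21  21 266] [631.8 203.5]
2 [ 598   70   42   80 1975] [619.6 110.3]
2 [307 143  28  18 459] [320.7 152.1]
2 [ 308  179   28  120 3092] [321.5 238.1]
2 [369 366  18  19 176] [377.1 376. ]
2 [345 382  33  31 504] [362. 399.]
5.5167
```

View pics/w12.png

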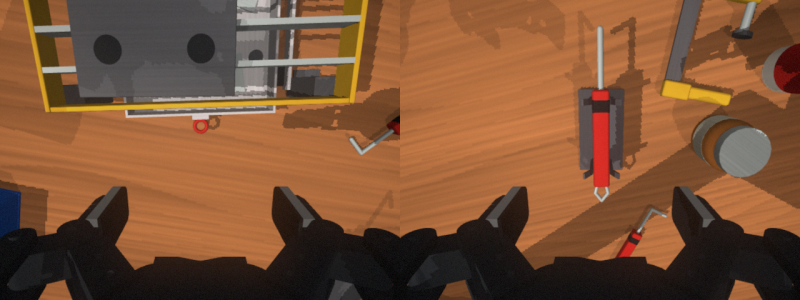

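Left half (wrist view over the tray): the red ring is at (321,202) in full pixels, in front of the tray lip. Right half: the hook lies in its rest with its grip from row 143 to row 299 at column 321, nearly aligned with the tool.

Run:
```python
from h import *
f1,f2=pickle.load(open("f1.pkl","rb"))
# ring
m=red(f1,(300,180,345,225));cs,h=cv2.findContours(m,cv2.RETR_CCOMP,cv2.CHAIN_APPROX_NONE)
for c,hh in zip(cs,h[0]):
    (x,y),r=cv2.minEnclosingCircle(c); print("ring cont",hh[3],len(c),x,y,r,onz(f1,x,y,.022).round(4), np.round(c[:,0].mean(0),1))
# tray front edge: bright lip ends; grate front bar
for q in((202,184),(440,178)):print("tray lip",onz(f1,*q,.036).round(4))
for q in((80,177),(565,163)):print("grate front top",onz(f1,*q,.115).round(4))
# hook
m=red(f2,(300,135,345,305));ys,xs=np.nonzero(m)
mid=[(y,xs[ys==y].mean()) for y in range(145,298) if (ys==y).sum()>15]
k=np.polyfit(*zip(*mid),1)
fr=onz(f2,np.polyval(k,143),143,.079);bk=onz(f2,np.polyval(k,299),299,.079)
print("hook",fr,bk,(fr+bk)/2,np.linalg.norm(fr-bk),np.arctan2(*(fr-bk)[1::-1]))
# rod: gray over wood
hsv=cv2.cvtColor(f2["frame"],cv2.COLOR_RGB2HSV)
for y in(50,60,70,90,110,130):
    r=hsv[y,290:350];g=np.nonzero((r[:,1]<70)&(r[:,2]>90))[0]+290
    if len(g):print("rod",y,g.min(),g.max(),onz(f2,g.mean(),y,.067).round(4))
```

```text
ring cont -1 67 320.7301025390625 201.11947631835938 11.954964637756348 [ 0.665  -0.0098  0.022 ] [320.5 201.5]
ring cont 0 42 320.74224853515625 201.1086883544922 7.895619869232178 [ 0.6651 -0.0098  0.022 ] [320.6 201. ]
tray lip [0.6648 0.0861 0.036 ]
tray lip [ 0.702  -0.0992  0.036 ]
grate front top [0.6709 0.1353 0.115 ]
grate front top [ 0.7278 -0.1432  0.115 ]
hook [ 0.50205874 -0.32147104  0.079     ] [ 0.37571326 -0.29221451  0.079     ] [ 0.438886   -0.30684277  0.079     ] 0.12968856912010382 -0.22754921855856763
rod 50 315 324 [ 0.5677 -0.3365  0.067 ]
rod 60 315 324 [ 0.561  -0.3349  0.067 ]
rod 70 315 324 [ 0.5542 -0.3332  0.067 ]
rod 90 316 324 [ 0.5403 -0.3303  0.067 ]
rod 110 316 324 [ 0.5261 -0.3268  0.067 ]
rod 130 316 325 [ 0.5114 -0.3237  0.067 ]
```

```bash
cat >> h.py <<'E'
YH,HM=-.2265,np.array([.439,-.3068,.067]); XH=np.array([np.cos(YH),np.sin(YH),0])
YG=.2; XG=np.array([np.cos(YG),np.sin(YG),0]); OFF=.022; DZ=.020
GR=HM+OFF*XH-[0,0,DZ]       # TCP at grasp
def tcp_for_tip(p,z,tip=None): # tip at p,z with hook along grate
    q=np.array([p[0],p[1],z])-(.135-OFF)*XG; q[2]=z+.042-DZ; return q
E
python3 - <<'E'
from h import *
from workcell import bot
bot.move_straight(GR+[0,0,.06],down(YH),.12)
bot.move_straight(GR,None,.06,guard=8)
print(bot.get_obs()["position"]-GR)
bot.grip(.0,50); o=bot.get_obs();print(o["opening"],o["ft_force"])
bot.move_straight(GR+[0,0,.10],None,.1); o=bot.get_obs();print(o["opening"],o["ft_force"],o["wrist_torque"])
bot.reach(tcp_for_tip([.665,-.0098]-.03*XG[:2],.11),down(YG))
bot.move_straight(tcp_for_tip([.665,-.0098]-.012*XG[:2],.045),None,.1)
bot.hold(.4); f=wrist(); pickle.dump(f,open("f3.pkl","wb"))
print(bot.get_obs()["time"],bot.get_obs()["position"],bot.get_obs()["ft_force"])
cv2.imwrite("pics/w3.png",f["frame"][:,:,::-1])
E
```

```text
[ 0.00028348 -0.00024914  0.00033669]
0.021262770770180732 [-0.66758648  0.19620421  2.23969388]
0.021142329976037436 [ 1.12439162 -0.36027329 -2.01444131] [-0.00748238 -0.05418571 -0.02700968]
12.05 [ 0.54254404 -0.03461933  0.06725735] [-0.4411983  -0.28250717 -2.16924031]
```

View pics/w3.png

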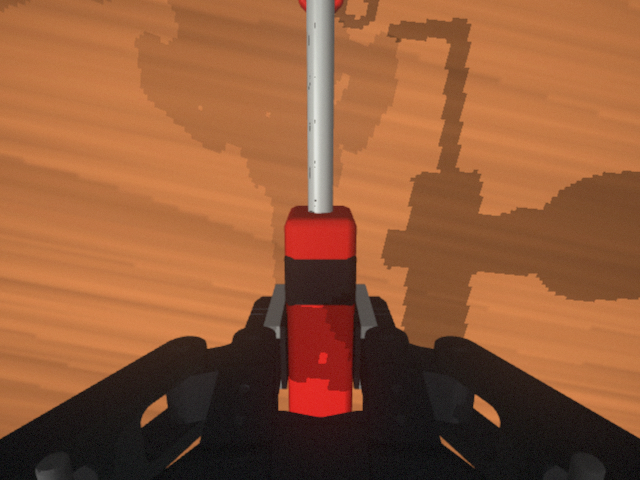

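The view shows the hook held straight, with the rod along column 320 and the ring just peeking out at the top edge (301 to 342, row 3). The point itself is out of view. Next I'll check the lateral offset numerically, then descend with a light guard and a small search if it lands on the ring bar.

Run:
```python
from h import *
from workcell import bot
f=pickle.load(open("f3.pkl","rb"));p0=bot.get_obs()["position"];YL=np.array([-XG[1],XG[0],0])
hsv=cv2.cvtColor(f["frame"],cv2.COLOR_RGB2HSV)
L=lambda q:(round((q-p0)@XG*1e3,2),round((q-p0)@YL*1e3,2))
for y in(20,60,120,180):
    g=np.nonzero((hsv[y,295:345,1]<60))[0]+295; print("rod",y,g.min(),g.max(),L(onz(f,(g.min()+g.max())/2,y,.087)))
m=red(f,(290,0,350,15))
for y in(0,2,4,6):
    g=np.nonzero(m[y])[0]
    if len(g):print("ring",y,g.min(),g.max(),L(onz(f,(g.min()+g.max())/2,y,.022)))
m=red(f,(270,205,370,256))
for y in(225,250):
    g=np.nonzero(m[y])[0];print("grip",g.min(),g.max(),L(onz(f,g.mean(),y,.099)))
for q in([.665,-.0098,.022],):print("ring before",L(np.array(q)))
```

```text
rod 20 307 333 (np.float64(97.84), np.float64(0.03))
rod 60 307 333 (np.float64(87.27), np.float64(0.03))
rod 120 308 332 (np.float64(70.38), np.float64(0.02))
rod 180 308 331 (np.float64(52.08), np.float64(0.16))
ring 0 299 342 (np.float64(121.75), np.float64(-0.13))
ring 2 299 342 (np.float64(120.98), np.float64(-0.13))
ring 4 300 341 (np.float64(120.21), np.float64(-0.13))
ring 6 301 340 (np.float64(119.44), np.float64(-0.13))
grip 285 355 (np.float64(40.23), np.float64(-0.01))
grip 285 354 (np.float64(32.47), np.float64(0.14))
ring before (np.float64(124.95), np.float64(-0.0))
```

```bash
cat >> h.py <<'E'
YL=np.array([-XG[1],XG[0],0])
E
python3 - <<'E'
from h import *
from workcell import bot
p=bot.get_obs()["position"]+.0115*XG
bot.move_straight(p,None,.04); bot.hold(.3)
ref=bot.get_obs()["ft_force"]
for a,b in((0,0),(-1.5,0),(1.5,0),(0,1.5),(0,-1.5),(-3,0),(3,0)):
    q=p+(a*XG+b*YL)/1e3
    bot.move_straight(np.r_[q[:2],p[2]-.014],None,.05)
    g=bot.move_straight(np.r_[q[:2],.0112+.022],None,.025,guard=3)
    o=bot.get_obs();print(a,b,g,"tipz",o["position"][2]-.022,o["ft_force"]-ref,o["time"])
    if not g: break
E
```

```text
0 0 False tipz 0.011244192658584264 [-1.04508834 -0.86091458 -1.05384031] 14.175
```

The point went down freely to 11 mm. I'll start a gentle pull and feel for the tray's drag.

Run:
```python
from h import *
from workcell import bot,viewer
bot.hold(.3); p=bot.get_obs()["position"];r=bot.get_obs()["ft_force"]
for d in(4,12,25):
    g=bot.move_straight(p-d/1e3*XG,None,.02,guard=9);o=bot.get_obs();F=o["ft_force"]-r
    print(d,g,(o["position"]-p)@XG,F@XG,F@YL,F[2],o["time"])
    if g:break
f=viewer.grab_frame("scene");cv2.imwrite("pics/s4.png",cv2.resize(f["frame"][230:380,250:450],(800,600),interpolation=cv2.INTER_CUBIC)[:,:,::-1])
```

```text
4 False -0.0038061356189526647 0.8758683025328672 -0.31234455661935934 -0.8377673832828264 14.825
12 False -0.01230979749519243 0.6867102159465208 -0.34919392173079866 0.6245464340229258 15.375
25 False -0.025444197739038686 -0.035651546968879205 -0.7481163309940273 -0.9395695240086975 16.175
```

View pics/s4.png

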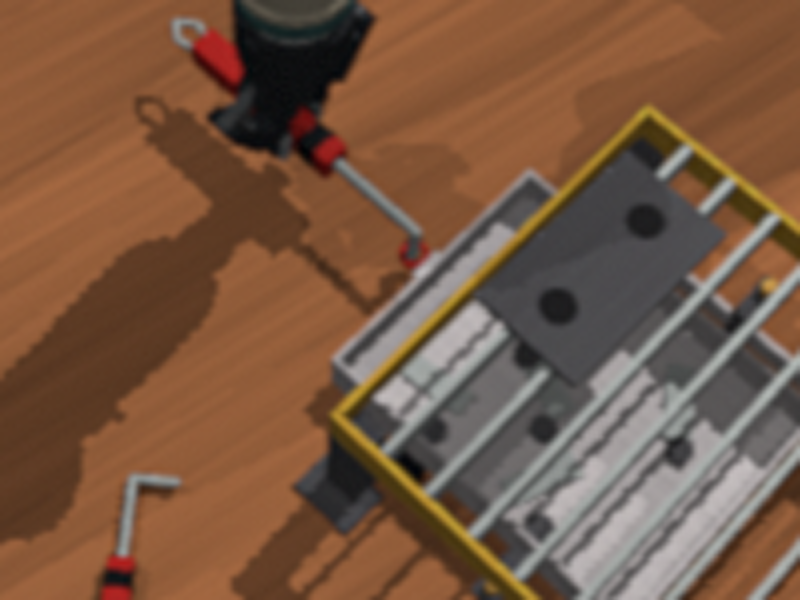

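The point is in the ring at (412,252) in the crop, and the tray is coming out. I'll keep going, guarded, to the stop.

Run:
```python
from h import *
from workcell import bot
p=bot.get_obs()["position"];r=bot.get_obs()["ft_force"]
def rep(t):
    o=bot.get_obs();F=o["ft_force"]-r;print(t,round((o["position"]-p)@XG*1e3,2),"F",(F@XG).round(2),(F@YL).round(2),F[2].round(2),round(o["time"],2));return F@XG
for d in(20,38,90):
    g=bot.move_straight(p-d/1e3*XG,None,.02,guard=8);rep((d,g))
    if g:break
for _ in range(4): bot.hold(.15);rep("hold")
```

```text
(20, False) -20.19 F 0.19 -0.15 -1.4 17.39
(38, False) -38.28 F 0.67 -1.08 -0.17 18.44
(90, True) -59.35 F 0.53 -0.33 1.23 19.77
hold -59.3 F 0.25 0.38 -0.33 19.93
hold -59.24 F -0.74 -0.42 -0.37 20.07
hold -59.23 F -0.67 -0.35 -0.29 20.23
hold -59.21 F -1.59 0.66 -0.28 20.38
```

The guard tripped about 85 mm from the start, but the arm relaxed afterwards. I'll load it in small steps up to a moderate sustained pull.

Run:
```python
from h import *
from workcell import bot
p=bot.get_obs()["position"]
def F():
    v=[]
    for _ in range(5): bot.hold(.03);v.append(bot.get_obs()["ft_force"]@XG)
    return np.mean(v)
z=F();print("F0",z)
for i in range(1,15):
    g=bot.move_straight(p-i*.0006*XG,None,.01,guard=11); f=F();o=bot.get_obs()
    print(i,g,round((o["position"]-p)@XG*1e3,2),round(f,2),round(o["time"],2))
    if f>7.5: break
print("held",F(),F(),F())
```

```text
F0 0.7589897394799789
1 False -0.2 2.76 20.96
2 False -0.28 4.93 21.38
3 False -0.31 5.79 21.79
4 False -0.38 6.79 22.21
5 False -0.41 8.06 22.62
held 7.72673695288704 7.644502060863087 7.561302197829759
```

Run:
```python
from h import *
from workcell import bot
p=bot.get_obs()["position"]
def F():
    v=[]
    for _ in range(5): bot.hold(.03);v.append(bot.get_obs()["ft_force"]@XG)
    return round(np.mean(v),2)
p0=p+.00041*XG
for i in range(6,10):
    bot.move_straight(p0-i*.0006*XG,None,.01,guard=8); f=F()
    print(i,round((bot.get_obs()["position"]-p0)@XG*1e3,2),f)
    if f>10.5: break
print("held",F(),F())
# relax: forward in steps until unloaded
for k in range(1,12):
    bot.move_straight(bot.get_obs()["position"]+.0006*XG,None,.01); f=F()
    if f<1.5: break
print("relaxed",k,f,round((bot.get_obs()["position"]-p0)@XG*1e3,2))
q=bot.get_obs()["position"]+.0003*XG
g=bot.move_straight(q+[0,0,.03],None,.03,guard=5); o=bot.get_obs();print("lift",g,o["position"]-q,o["ft_force"],o["time"])
bot.hold(.1)
```

```text
6 -0.44 8.9
7 -0.51 9.74
8 -0.53 10.85
held 10.43 10.61
relaxed 2 0.74 0.07
lift False [-2.04439608e-04  5.13969340e-05  2.98383024e-02] [-0.02211701  1.33617816 -1.81569651] 27.0833
```

The pull of 10.6 N moved it only about 0.1 mm more, so it is firmly on the stop. It unhooked without trouble. I'll lift and check for slip in the grasp and for the tray staying out.

Run:
```python
from h import *
from workcell import bot,viewer
p=bot.get_obs()["position"]
bot.move_straight(p+[0,0,.09]-.03*XG,None,.1); bot.hold(.3)
f=wrist();a=pickle.load(open("f3.pkl","rb"));t=viewer.grab_frame("top");pickle.dump((f,t),open("f5.pkl","wb"))
for n,x in(("before",a),("now",f)):
    hsv=cv2.cvtColor(x["frame"],cv2.COLOR_RGB2HSV)
    for y in(60,180):
        g=np.nonzero(hsv[y,295:345,1]<60)[0]+295;print(n,"rod",y,g.min(),g.max())
    ys,xs=np.nonzero(red(x,(270,195,370,256)));print(n,"front row",ys.min(),"dark band",np.nonzero(red(x)[215:300,320]==0)[0].min()+215)
print(bot.get_obs()["time"])
cv2.imwrite("pics/w5.png",np.hstack([cv2.resize(f["frame"],(400,300)),cv2.resize(t["frame"][140:260,220:380],(400,300))])[:,:,::-1])
```

```text
before rod 60 307 333
before rod 180 308 331
before front row 206 dark band 260
now rod 60 307 332
now rod 180 308 331
now front row 206 dark band 215
28.6833
```

View pics/w5.png

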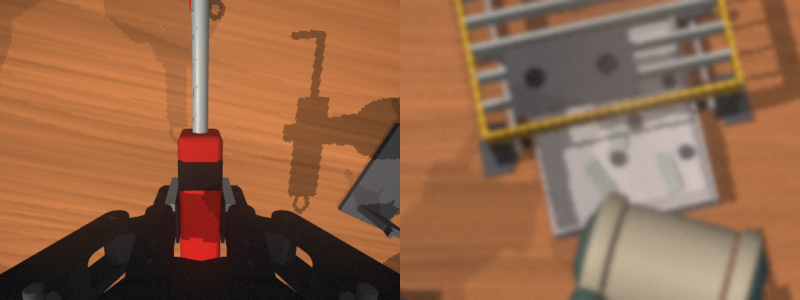

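The hook has not slipped: the rod columns and front row are unchanged. The top view shows the tray well out. Now I'll lay the hook back at the recorded grasp pose.

Run:
```python
from h import *
from workcell import bot
bot.reach(GR+[0,0,.11],down(YH)); bot.hold(.2)
bot.move_straight(GR+[0,0,.025],None,.1); 
g=bot.move_straight(GR+[0,0,.0003],None,.03,guard=6)
o=bot.get_obs();print(g,o["position"]-GR,o["ft_force"])
bot.grip(.045);bot.grip(.085); bot.hold(.2)
bot.move_straight(GR+[0,0,.08],None,.1)
bot.reach([.445,-.308,.24],down(-.24)); bot.hold(.3)
f=wrist()
m=red(f,(300,135,345,305));ys,xs=np.nonzero(m)
mid=[(y,xs[ys==y].mean()) for y in range(145,298) if (ys==y).sum()>15]
k=np.polyfit(*zip(*mid),1);a,b=ys.min(),ys.max()
fr=onz(f,np.polyval(k,a),a,.079);bk=onz(f,np.polyval(k,b),b,.079)
print("hook",a,b,(fr+bk)/2,np.arctan2(*(fr-bk)[1::-1]))
bot.reach([.40,-.10,.32],down(0.1))
from workcell import viewer
t=viewer.grab_frame("top");print(bot.get_obs()["time"],bot.get_obs()["opening"])
for q in ():pass
cv2.imwrite("pics/end.png",np.hstack([cv2.resize(f["frame"],(400,300)),cv2.resize(t["frame"],(400,300))])[:,:,::-1])
```

```text
True [-0.00037896  0.00032287  0.00022318] [-0.40069997  0.18761088  4.96842404]
hook 142 298 [ 0.43886829 -0.30649795  0.079     ] -0.2264540572589118
35.5167 0.0853350689605138
```

View pics/end.png

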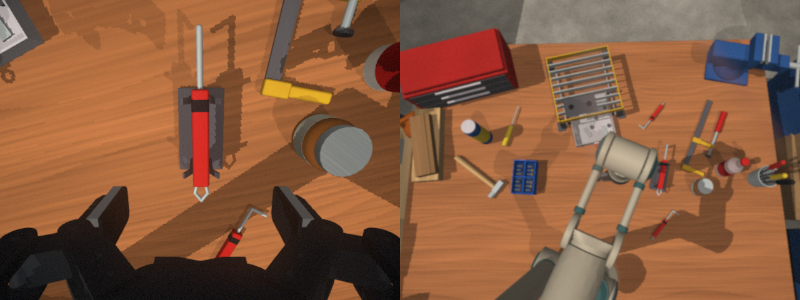

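The hook is back in both saddles where it was, the tray is out and the bystanders are in place.

```bash
python3 -c "
from workcell import bot
bot.hold(.3);print(bot.finish_job(),bot.get_obs()['time'])"
```

```text
the job is handed in; nothing more can be done
the job is handed in; nothing more can be done
```

The tray is out against its stop, the hook is back in its rest, and I handed the job in about 36 s into the 66 s allowed. No verdict was reported.

- **Hooking:** I took the large red hook from its rest and lowered its point into the ring. It went in freely on the first try.
- **Pulling:** I eased the tray out about 83 mm (the arm's travel, less an estimated 1.5 mm of slack in the ring) until it met the stop. The pull was then raised to about 10.6 N and held; the arm moved only about 0.1 mm more.
- **Force on the ring:** The largest averaged pull I measured was about 11 N, against the 20 N limit. Brief peaks between samples were not recorded.
- **Tray after unhooking:** The pictures show the tray still well out. I did not measure its final position to the millimetre. The first contact with the stop rebounded to almost no load, so I loaded it again in small steps.
- **Hook in its rest:** The grip's middle is within 1 mm of where it was at the start and within about 0.001 rad of its line. I did not measure its height separately, but it met the saddles at the height I gripped it from.
- **Other objects:** They look undisturbed in the last picture, and the arm is clear of everything.

No check failed.

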